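# Grade a pin in the ring gauge and set the pointer

### The arm

A 7-joint arm with a two-finger parallel gripper is mounted at the origin on a cart in front of the work surface, level with it; the furniture and walls round the work are solid. World frame = base frame: x ahead of the robot, y to its left, z up, the work surface at z = 0. Lengths are in m, angles in rad, forces in N, time in s.
With the tool pointing down it reaches from about 0.425 to 0.925 m from the base axis. Payload 6.8 kg.
Tool frame: the origin (TCP) lies midway between the tips of the shut fingers; the grasp point (between the pads) lies 19 mm behind it; x points along the fingers, y is the direction in which the jaws open and shut, and the axes are right-handed (so a half turn about x gives the same grasp; the last joint's range is limited). The gripper opens to 85 mm and grips with 20 to 120 N. Pads are 22 mm wide; open, the fingers measure 114 mm over their backs; the gripper's body (76 mm by 85 mm) begins 54 mm behind the grasp point. The pads swing forward as they close: fully open they stand 13 mm farther back than shut.
Start: joints at [-1.431, 0.477, 0.022, 1.555, -0.011, 1.109, -0.083], TCP at [0.166, 0.654, 0.231] pointing down, gripper open.
Joint ranges: [-2.96, 2.96], [-0.34, 2.1], [-1.41, 1.46], [0.24, 2.44], [-1.37, 4.51], [0.17, 1.92], [-2.96, 2.96]. Speed limits (rad/s): [2.39, 2.39, 3.14, 3.14, 3.14, 3.14, 3.14].

### API

Orientations are given as a rotation vector (axis times angle).
In Python, from bench import r gives the robot as it stands.
- The arm moves only by the tool carry_out, never from a script. Its argument "targets" is one flat list of numbers, 7 for each row, row after row: the finger opening in m, from 0 to 0.0854, then the shift along the tool's x, y, z in m, then the turn, a rotation vector about the tool's x, y, z in units of 5 degrees (1.0 is 5 degrees). A call has 1 to 12 rows; each row is the pose to reach, as a shift and turn from the pose measured when the call began, along the tool's axes at that moment; what a row does not reach only later rows make up. A row lasts 1/8 s, in which the tool goes at most 62.5 mm and 10.7 degrees, less where a joint would pass 70% of its speed; a pose out of reach is approached as far as the arm can. A call with a gripper value outside its range is refused whole. The fingers move at their own pace and stop on an object; "squeeze" is the grip in N (left out, the last holds). Time passes only in rows, so rows that repeat a pose let the fingers close. It gives the time, the measured TCP pose, the force and the opening at its end, in the units of the state.
- r.get_obs(): the state, without advancing time (a new reading comes with each control period).
- r.grab_frame(name): name is "scene" or "top" or "wrist"; returns the picture (420x560x3 uint8, blue, green, red); there is no depth.
- r.camera_info(name): a dict with "fx", "fy", "cx", "cy" (pixels), "D" ([k1, k2, p1, p2, k3] as OpenCV has them; the pictures are not rectified), "xyz" and "orientation" of the camera in the world. Camera axes: x right, y up, looking along -z (the intrinsics and any distortion apply to the point x, -y, -z); pixel columns grow to the right and rows downward; lengths in m; the calibration is good to about 2 mm. A picture is of the moment at which its call begins: read the wrist's pose just before it. camera_info takes no time and is no camera call; for the wrist camera it gives the pose at the moment of the call.
- r.hand_in(): hands the job in, once; it reports no verdict.
The state is a dict: "clock": time; "joints": joint angles; "qvel": joint speeds; "tau": joint torques, N m; "tcp_pos": TCP position; "orientation": TCP orientation; "contact_force": force on the tool from outside, world axes, zero at the start; "moment": the same for the moment, N m; "grip_width": finger opening in m.
Only numpy, scipy, OpenCV 4.12 (cv2) and the standard library are available. Lean on these libraries where they do the work, as an engineer would, in place of code of your own. Each camera call takes 0.05 s, during which the arm holds its last target. There are 200 camera calls.

### The job

Grade the round pin that lies in the support nearer to the robot: run it lengthwise into the ring gauge from the widest ring's end, through one ring after another, until a ring stops it, and leave it lying there against that ring. Then slide the gauge's pointer so that it points at the ring that stopped the pin. Leave the other pin in its own support.

Things in the scene. Friction and masses are not known exactly. Their poses are not given: they have to be found in the camera images.
- gauge: Ring gauge, fixed: dark steel plate 125 x 170 x 12 mm with four upright steel rings in a row along its y axis, pointer rail on its +x side (away from the robot). Origin: under the middle of the row, on the table. +y runs towards the widest ring; pins enter there and travel to -y. Ring middles at y = +54, +18, -18, -54 mm, bores 48, 40, 32, 24 mm in diameter, centred on x = 0, axes along y.
- ring_entry (a point): Lowest point of the widest ring's bore at its entry face (gauge x = 0, y = +60 mm), 34 mm above the table; axes as the gauge's. The lowest points of all four bores lie level at this height. Each ring is 12 mm thick along y, its wall 7 mm; the widest ring's top is 89 mm above the table.
- ring3_face (a point): Lowest point of the third ring's bore (32 mm) at its entry face (gauge y = -12 mm), 34 mm above the table. This ring stops the 36 mm pin, which passes the two before it.
- ring4_face (a point): Lowest point of the fourth, narrowest ring's bore (24 mm) at its entry face (gauge y = -48 mm), 34 mm above the table. This ring stops the 28 mm pin, which passes the three before it.
- pointer (a joint): Pointer slide on the gauge, value in m; 0 at the gauge's +y end, grows towards -y (towards the narrower rings). It points at the four rings, widest first, at 0.020, 0.056, 0.092 and 0.128; range 0 to 0.14. It stays where it is left; sliding it takes about 1.2 N.
- pointer_knob (a point): Middle of the pointer's upright black knob, 14 mm across (gauge x) by 22 mm along the slide (gauge y), from 33 to 63 mm above the table; this point is 51 mm above the table and 70 mm from the ring axis on the side away from the robot (gauge x = +70 mm). A small steel tongue on the carriage points from it towards the rings.
- rest: Pin rest, fixed: a dark base plate 134 x 64 x 8 mm with two pairs of open V-supports (aluminium, 90 degree V, 10 mm wide, at y = +-14 mm, up to 46 mm high), for two pins lying parallel to its y axis. Origin: middle of its underside. The support nearer the robot is at x = -40 mm, the other at x = +40 mm.
- pin_thick_center (a point): Centre of the thick pin: plain bright aluminium cylinder, 36 mm in diameter, 125 mm long, both ends alike, edges rounded 2 mm, about 0.22 kg. Its length lies along the y axis of this frame. In the rest its axis is 49.5 mm above the table. It may lie in either support.
- pin_thin_center (a point): Centre of the thin pin: as the thick one, but 28 mm in diameter and 165 mm long, about 0.18 kg. Its length lies along the y axis of this frame. In the rest its axis is 43.8 mm above the table. It may lie in either support.

How it is judged:
On the way, in this order (a step that is already met when the one before it is completed fails the run):
1. the pin from the nearer support lies in the rings, its end against the ring that stops it, the other pin still in its support ((((y of pin_thick_center in the frame of gauge between 0.0455 and 0.0565 m and x of pin_thick_center in the frame of gauge between -0.006 and 0.006 m and z of pin_thick_center in the frame of gauge between 0.048 and 0.058 m and angle between the y axis of pin_thick_center and the y axis of gauge, either way round below 0.1 rad) and (x of pin_thin_center in the frame of rest between 0.032 and 0.048 m and y of pin_thin_center in the frame of rest between -0.025 and 0.025 m and z of pin_thin_center in the frame of rest between 0.0378 and 0.0498 m)) or ((y of pin_thin_center in the frame of gauge between 0.0295 and 0.0405 m and x of pin_thin_center in the frame of gauge between -0.006 and 0.006 m and z of pin_thin_center in the frame of gauge between 0.044 and 0.054 m and angle between the y axis of pin_thin_center and the y axis of gauge, either way round below 0.1 rad) and (x of pin_thick_center in the frame of rest between 0.032 and 0.048 m and y of pin_thick_center in the frame of rest between -0.025 and 0.025 m and z of pin_thick_center in the frame of rest between 0.0435 and 0.0555 m)))), for 0.2 s.
2. the pointer points at the ring that stopped the pin ((((y of pin_thick_center in the frame of gauge between 0.0455 and 0.0565 m and x of pin_thick_center in the frame of gauge between -0.006 and 0.006 m and z of pin_thick_center in the frame of gauge between 0.048 and 0.058 m and angle between the y axis of pin_thick_center and the y axis of gauge, either way round below 0.1 rad) and value of joint pointer between 0.084 and 0.1 m) or ((y of pin_thin_center in the frame of gauge between 0.0295 and 0.0405 m and x of pin_thin_center in the frame of gauge between -0.006 and 0.006 m and z of pin_thin_center in the frame of gauge between 0.044 and 0.054 m and angle between the y axis of pin_thin_center and the y axis of gauge, either way round below 0.1 rad) and value of joint pointer between 0.12 and 0.136 m))), for 0.2 s.
At the end, for the whole second after the job is handed in: The pin from the nearer support lies along the rings, its end within 5 mm of the ring that stops it (thick pin: third, thin pin: fourth); the pointer is within 8 mm of that ring's middle; the other pin lies in the farther support (within 8 mm across, 25 mm along); both at rest ((((y of pin_thick_center in the frame of gauge between 0.0455 and 0.0565 m and x of pin_thick_center in the frame of gauge between -0.006 and 0.006 m and z of pin_thick_center in the frame of gauge between 0.048 and 0.058 m and angle between the y axis of pin_thick_center and the y axis of gauge, either way round below 0.1 rad) and (x of pin_thin_center in the frame of rest between 0.032 and 0.048 m and y of pin_thin_center in the frame of rest between -0.025 and 0.025 m and z of pin_thin_center in the frame of rest between 0.0378 and 0.0498 m) and value of joint pointer between 0.084 and 0.1 m) or ((y of pin_thin_center in the frame of gauge between 0.0295 and 0.0405 m and x of pin_thin_center in the frame of gauge between -0.006 and 0.006 m and z of pin_thin_center in the frame of gauge between 0.044 and 0.054 m and angle between the y axis of pin_thin_center and the y axis of gauge, either way round below 0.1 rad) and (x of pin_thick_center in the frame of rest between 0.032 and 0.048 m and y of pin_thick_center in the frame of rest between -0.025 and 0.025 m and z of pin_thick_center in the frame of rest between 0.0435 and 0.0555 m) and value of joint pointer between 0.12 and 0.136 m)) and linear speed of each of pin_thick, pin_thin below 0.01 m/s); the robot touches nothing.
It also fails if it takes over 48 s, if anything falls off the work surface, if the arm or the gripper's body presses on something with over 40 N, if the wrist force passes 120 N, or if a joint passes its speed limit or range.

## Working session

There is one attempt and no reset: what is moved stays moved. The work goes in short steps, Python scripts to look and compute and a tool call to move; the robot and the scene stay as the last step left them, time stands still between calls to the robot, and variables do not carry over. Pictures are saved under pics/ and viewed, about 8 in all and at most 12, crops included, and the job is handed in when it is done.

Besides the shell and the picture viewer there is one more tool, called as name(argument=value, ...) on one line, values as JSON. carry_out: Moves the arm, as the interface text tells. Its arguments: {"type":"object","properties":{"targets":{"type":"array","items":{"type":"number"}},"squeeze":{"type":"number"}},"required":["targets"]}

```bash
mkdir -p pics; ls; python3 - <<'E'
from bench import r
import cv2
print(r.get_obs())
for n in("scene","top"):
    print(n,r.camera_info(n)); cv2.imwrite(f"pics/{n}0.png",r.grab_frame(n))
E
```

```text
pics
{'clock': 0.0, 'joints': array([-1.43110313,  0.47784962,  0.02235909,  1.55644094, -0.01151291,
        1.10930698, -0.08312115]), 'qvel': array([-0.00039101,  0.00044571,  0.00124513,  0.00053397, -0.00194941,
       -0.00171878,  0.0008705 ]), 'tau': array([-1.02604688e-03, -5.96460056e+01,  1.60728972e+00, -2.81197107e+01,
        1.23960464e-02,  9.54938703e-03,  7.82117411e-06]), 'tcp_pos': array([0.16543128, 0.65380309, 0.23029733]), 'orientation': array([ 0.19307136,  1.56212042, -0.19602146]), 'contact_force': array([0.86817291, 0.47757154, 1.02869467]), 'moment': array([-0.00387743,  0.00379333, -0.03358009]), 'grip_width': 0.085635031324091}
scene {'fx': 466.9341718510267, 'fy': 466.9341718510267, 'cx': 279.6599419594744, 'cy': 212.4110026120592, 'D': array([0.03654046, 0.        , 0.        , 0.        , 0.        ]), 'xyz': array([-0.08221641,  0.61125077,  0.54040243]), 'orientation': array([ 0.53657375, -1.0696973 , -1.97424974])}
top {'fx': 392.0327813663626, 'fy': 392.0327813663626, 'cx': 268.4150480767882, 'cy': 206.20924608042924, 'D': array([0.00814349, 0.        , 0.        , 0.        , 0.        ]), 'xyz': array([0.40337492, 0.21947907, 0.92631314]), 'orientation': array([ 0.08662007, -0.11944504, -1.55577691])}
```

View pics/top0.png

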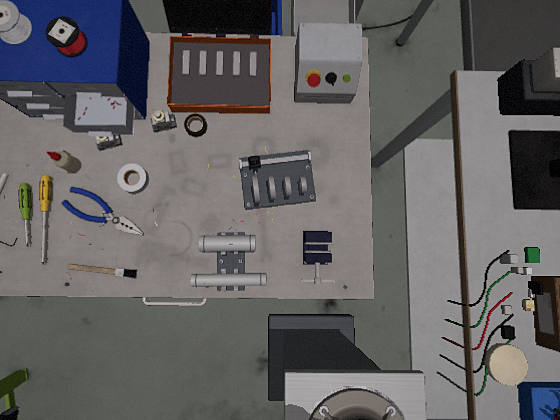

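View pics/scene0.png

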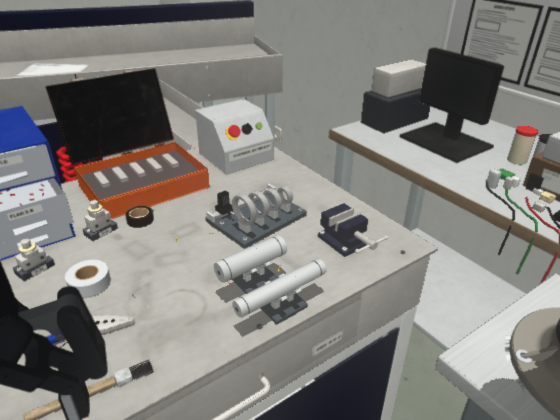

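The top view shows the thin, long pin in the nearer support at about (228,280) and the thick pin in the farther one at (227,243). The gauge is at about (278,180) with its widest ring on the left, and the knob is at (255,162).

```bash
cat > h.py <<'E'
import numpy as np, cv2
from scipy.spatial.transform import Rotation as R
def cam(ci): return np.array([[ci['fx'],0,ci['cx']],[0,ci['fy'],ci['cy']],[0,0,1]]),np.array(ci['D'])
def cast(ci,px,z):
    K,D=cam(ci); u=cv2.undistortPoints(np.float64(px).reshape(-1,1,2),K,D)[:,0]
    d=R.from_rotvec(ci['orientation']).apply(np.c_[u[:,0],-u[:,1],-np.ones(len(u))])
    return ci['xyz']+d*((z-ci['xyz'][2])/d[:,2])[:,None]
def proj(ci,P):
    K,D=cam(ci); p=R.from_rotvec(ci['orientation']).inv().apply(np.atleast_2d(P)-ci['xyz'])*[1,-1,-1]
    return cv2.projectPoints(p,np.zeros(3),np.zeros(3),K,D)[0][:,0]
def tool(obs,P): # world point -> tool-frame shift from TCP
    return R.from_rotvec(obs['orientation']).inv().apply(np.asarray(P)-obs['tcp_pos'])
E
python3 - <<'E'
from bench import r
from h import *
ci=r.camera_info("top")
print(cast(ci,[[191,280],[267,280]],.0438).round(3),cast(ci,[[198,243],[256,243]],.0495).round(3),cast(ci,[[278,180]],.012).round(3),cast(ci,[[255,162]],.063).round(3))
o=r.get_obs();w=r.camera_info("wrist");print(w, R.from_rotvec(o['orientation']).as_matrix().round(3)); print(tool(o,w['xyz']))
im=cv2.imread("pics/top0.png")[140:300,180:330]; cv2.imwrite("pics/topc.png",cv2.resize(im,None,fx=4,fy=4,interpolation=cv2.INTER_CUBIC)[:600])
E
```

```text
[[0.354 0.371 0.044]
 [0.355 0.203 0.044]] [[0.435 0.357 0.049]
 [0.436 0.228 0.049]] [[0.587 0.179 0.012]] [[0.618 0.233 0.063]]
{'fx': 313.8850556141389, 'fy': 313.8850556141389, 'cx': 280.307769052156, 'cy': 213.8719723154953, 'D': array([-0.06794864,  0.        ,  0.        ,  0.        ,  0.        ]), 'xyz': array([0.0921589 , 0.67296578, 0.37285626]), 'orientation': array([-0.25542996, -0.19634452,  1.31158118])} [[-0.     0.245  0.969]
 [-0.002  0.969 -0.245]
 [-1.    -0.002  0.   ]]
[-0.14246139  0.00032126 -0.07568198]
```

```bash
python3 - <<'E'
from bench import r
from h import *
o=r.get_obs();w=r.camera_info("wrist")
T=R.from_rotvec(o['orientation']);C=R.from_rotvec(w['orientation'])
print((T.inv()*C).as_matrix().round(3)) # columns: cam x,y,z in tool
print(tool(o,[.40,.36,.16]))
tz=T.as_matrix()[:,2];print(np.degrees(np.arctan2(tz[1],tz[0])))
E
```

```text
[[-0.     0.295 -0.956]
 [ 1.     0.001  0.   ]
 [ 0.001 -0.956 -0.295]]
[ 0.07081394 -0.22723957  0.29948625]
-14.194705819355326
```

View pics/topc.png

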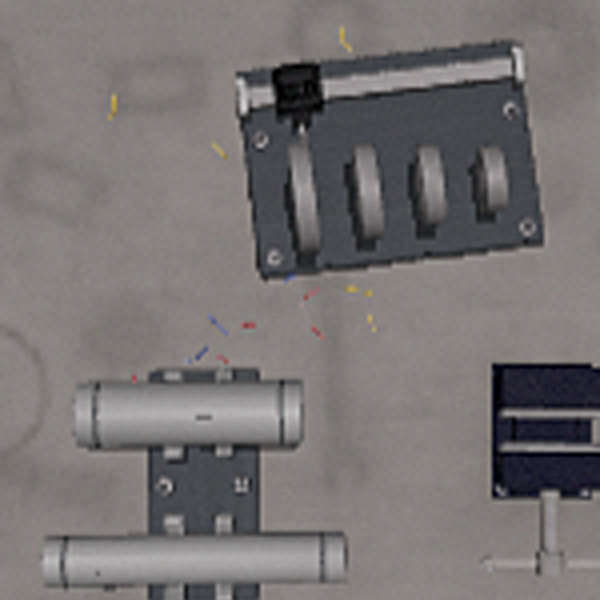

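The crop shows the gauge turned slightly, with its +y end at the left. The knob at about (298,90) is in line with the widest ring, and both pins lie in the rest.

carry_out(targets=[0.0854, 0.07, -0.227, 0.3, 15.2, 0, 0, 0.0854, 0.07, -0.227, 0.3, 15.2, 0, 0, 0.0854, 0.07, -0.227, 0.3, 15.2, 0, 0, 0.0854, 0.07, -0.227, 0.3, 15.2, 0, 0, 0.0854, 0.07, -0.227, 0.3, 15.2, 0, 0, 0.0854, 0.07, -0.227, 0.3, 15.2, 0, 0, 0.0854, 0.07, -0.227, 0.3, 15.2, 0, 0, 0.0854, 0.07, -0.227, 0.3, 15.2, 0, 0, 0.0854, 0.07, -0.227, 0.3, 15.2, 0, 0, 0.0854, 0.07, -0.227, 0.3, 15.2, 0, 0])

```text
clock: 1.35
tcp_pos: [0.3998, 0.3613, 0.1609]
orientation: [1.207, 1.209, -1.209]
contact_force: [0.1, -0.4, -0.4]
grip_width: 0.0855
```

```bash
python3 - <<'E'
from bench import r
from h import *
import pickle
o=r.get_obs();w=r.camera_info("wrist");im=r.grab_frame("wrist")
cv2.imwrite("pics/w1.png",im);pickle.dump((o,w),open("w1.pkl","wb"))
print(o['tcp_pos'],o['clock'])
for P in([.354,.371,.0438],[.354,.203,.0438],[.587,.179,.012],[.618,.233,.063]):print(proj(w,P))
E
```

```text
[0.39979478 0.36128238 0.16088453] 1.35
[[227.29078636 197.90253402]]
[[236.28535872 356.76522895]]
[[441.13584422 351.14415431]]
[[505.16538841 341.21484215]]
```

View pics/w1.png

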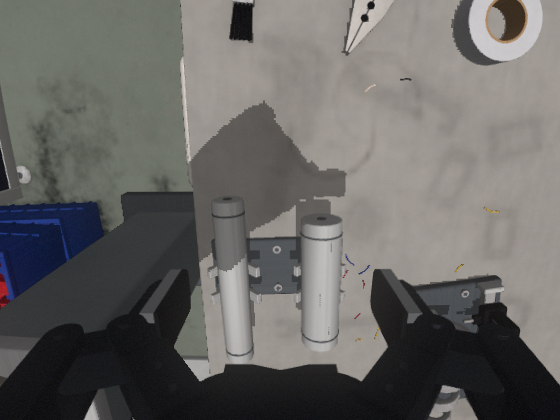

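The wrist view shows the thin pin from about (228,200) to (239,357), which agrees with the top-camera estimate reprojected. Jaw closing will centre the pin, so the gauge is what needs a closer look.

carry_out(targets=[0.05, 0, 0.175, 0.136, -1.3, 0, 0, 0.05, 0, 0.175, 0.136, -1.3, 0, 0, 0.05, 0, 0.175, 0.136, -1.3, 0, 0, 0.05, 0, 0.175, 0.136, -1.3, 0, 0, 0.05, 0, 0.175, 0.136, -1.3, 0, 0, 0.05, 0, 0.175, 0.136, -1.3, 0, 0])

```text
clock: 2.15
tcp_pos: [0.5741, 0.2263, 0.1607]
orientation: [1.123, 1.262, -1.125]
contact_force: [-0.5, 0.7, 0.4]
grip_width: 0.0494
```

```bash
python3 - <<'E'
from bench import r
from h import *
import pickle
o=r.get_obs();w=r.camera_info("wrist");im=r.grab_frame("wrist")
cv2.imwrite("pics/w2.png",im);pickle.dump((o,w),open("w2.pkl","wb"))
print(o['tcp_pos'],o['clock'],np.abs(o['qvel']).max())
E
```

```text
[0.5740687  0.22630976 0.16069637] 2.15 0.020192196770440072
```

View pics/w2.png

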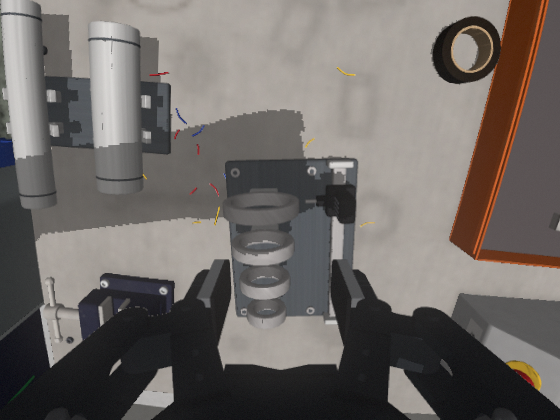

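The wrist view shows the four rings as ellipses at about (261,205), (263,247), (265,281) and (266,313), with the knob at (343,202). I'll measure their left and right extents.

```bash
python3 - <<'E'
from h import *
im=cv2.imread("pics/w2.png");g=im.max(2)
np.set_printoptions(linewidth=250)
for row in(204,208,212,244,248,252,278,282,286,308,312,316):
    print(row,"L",g[row,216:256],"R",g[row,278:308])
c=im[140:340,200:380];cv2.imwrite("pics/w2c.png",cv2.resize(c,None,fx=3.3,fy=3,interpolation=cv2.INTER_CUBIC)[:600])
E
```

```text
204 L [100  99  99  98  98  97  90  83  83  80  80  77  77  77  77  70  72  72  77  77  81  84  86  87  88  90  93  93  97  99 101 101 101  98 101 101 102 102 104 102] R [98 96 95 93 92 87 82 78 77 77 77 80 79 80 82 83 84 84 84 81 73 59 59 60 60 60 59 58 61 61]
208 L [103 103 208 191  99  99  93  81  84  86  90  88  89  91  94  92  94  87  85  84  83  81  82  80  80  81  81  79  79  72  71  69  70  70  69  68  65  67  67  66] R [86 90 90 93 95 95 97 97 99 98 95 94 93 93 91 88 86 83 81 77 71 60 57 59 59 59 59 59 61 59]
212 L [106 195 189 104 104 104 102  81  81  86  90  91  89  90  92  95  97  98  99  99 100 103 100  99 103 102 102 104 104 105 104 106 108 107 106 107 109 108 107 108] R [102 100  98 101  99  99  98  95  93  96  96  93  93  91  89  89  86  84  81  78  69  59  58  67  86  86  85  88  95  97]
244 L [173 173 174 173 175 173 173 172 172 172 172 172 173 167 132  81  86  84  82  81  81  79  76  75  74  78  81  81  85  89  92 103 144 145 138 129 117 113 106 109] R [100 106  88  89  88  73  76  77  77  79  82  85  99 106 107  97  84  96  95  95  96  94  95  97  96  96  97  96  
[... 1613 characters left out ...]
 76  78  79  82  82  86  89  85  93  92  92  93  91  94  93  93  93  93  94  94  95  94  93  95  96  96  96  89 112]
312 L [ 33  35  34  34  33  37  37  37  36  35  49 148 170 170 170 169 170 170 170 172  99  87  93  93  89 165 106  95  95  95 123  97  98  85  83  80  79  79  76  78] R [ 81  81  84  88 100 113 115  98  85  92  93  89  92  92  93  95  92  94  94  95  94  94  93  93  93  95  97  98 107 143]
316 L [ 34  36  35  36  33  36  34  35  35  56 146 171 171 172 173 172 172 171 173 171 172 128 107 105 104 106 103 103 104 103  92  95 111 119 127 131 129 122 107  98] R [141 144 139 132 127 118 109  99 111 129 128 130 129 129 129 131 132 134 143 144 144 144 143 141 140 140 139 138 138 135]
```

View pics/w2c.png

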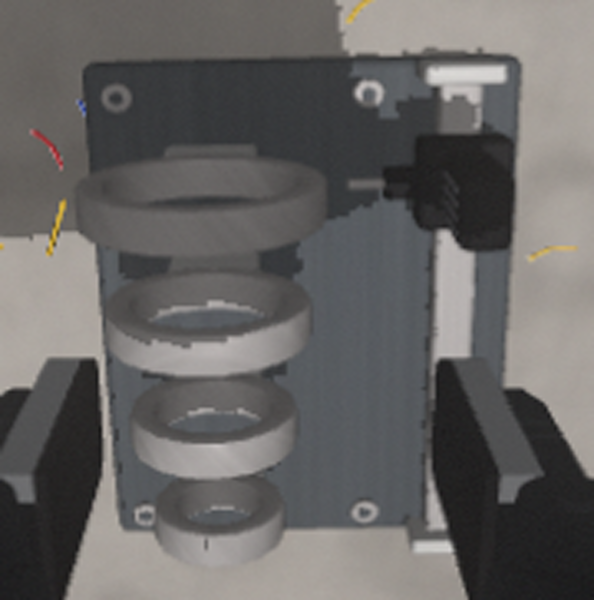

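The crop shows clear ring outlines. I'll cast the left and right tangents and the plate edges.

```bash
cat > g.py <<'E'
from h import *
import pickle
o,w=pickle.load(open("w2.pkl","rb"))
ex=[(222.4,298.4,207),(230.5,294.5,246),(238.7,290.5,281),(246.5,286.5,310)]
zc=[.058,.054,.050,.046];ro=[.031,.027,.023,.019]
pts=[]
for it in range(2):
  yaw=np.radians(6.5) if it==0 else yaw
  pts=[]
  for (l,rr,v),z,rad in zip(ex,zc,ro):
    c=w['xyz'];G=R.from_euler('z',yaw)
    d=G.inv().apply(cast(w,[[l,v],[rr,v]],0.0)-c)
    d/=np.linalg.norm(d[:,[0,2]],axis=1)[:,None]
    b=d.mean(0); half=np.arccos(np.clip((d[0,[0,2]]*d[1,[0,2]]).sum(),-1,1))/2
    b/=np.linalg.norm(b[[0,2]]); s=(z-c[2])/b[2]
    pts.append(c+G.apply(b*s)); print(pts[-1].round(4),"radius",rad,"meas",(s*np.sin(half)).round(4))
  pts=np.array(pts);p=np.polyfit(pts[:,1],pts[:,0],1);yaw=-np.arctan(p[0]);print("yaw",np.degrees(yaw),"resid",(pts[:,0]-np.polyval(p,pts[:,1])).round(4))
e=cast(w,[[227,161],[356,160],[357,175],[226,175],[235,314],[232,230]],.012);print("plate pts",e.round(4))
t=cast(w,[[263,192.7],[265,231],[266,266.5],[267,299]],.089)
for (u,v),z in zip([(263,192.7),(265,231),(266,266.5),(267,299)],(.089,.081,.073,.065)):print("top entry",cast(w,[[u,v]],z).round(4))
print("plate +y edge",cast(w,[[263,160]],.012).round(4),"knob",cast(w,[[343,184],[343,221]],.063).round(4))
E
python3 g.py
```

```text
[0.557  0.2302 0.058 ] radius 0.031 meas 0.0306
[0.5619 0.1946 0.054 ] radius 0.027 meas 0.0273
[0.567  0.1588 0.05  ] radius 0.023 meas 0.0234
[0.5718 0.1256 0.046 ] radius 0.019 meas 0.019
yaw 8.079286842779418 resid [ 0.0001 -0.0001 -0.0001  0.0001]
[0.557  0.2302 0.058 ] radius 0.031 meas 0.0306
[0.5619 0.1946 0.054 ] radius 0.027 meas 0.0273
[0.567  0.1588 0.05  ] radius 0.023 meas 0.0234
[0.5719 0.1256 0.046 ] radius 0.019 meas 0.019
yaw 8.077451381451729 resid [ 0.0001 -0.0001 -0.0001  0.0001]
plate pts [[0.5201 0.2574 0.012 ]
 [0.6388 0.2721 0.012 ]
 [0.6422 0.2583 0.012 ]
 [0.5201 0.2442 0.012 ]
 [0.5391 0.0931 0.012 ]
 [0.5295 0.19   0.012 ]]
top entry [[0.5587 0.2498 0.089 ]]
top entry [[0.5628 0.2186 0.081 ]]
top entry [[0.5666 0.1851 0.073 ]]
top entry [[0.5706 0.1499 0.065 ]]
plate +y edge [[0.5532 0.262  0.012 ]] knob [[0.6192 0.2576 0.063 ]
 [0.6244 0.2276 0.063 ]]
```

```bash
python3 - <<'E'
from h import *
import pickle
o,w=pickle.load(open("w2.pkl","rb"))
for u,v,z,yg in[(261,225,.089,.048),(263,265,.081,.012),(265,299,.073,-.024),(266,328.3,.065,-.06),(263,192.7,.027,.06),(265,231,.027,.024),(266,266.5,.027,-.012),(267,299,.027,-.048),(263,160,.012,.085)]:
    p=cast(w,[[u,v]],z)[0]; print(p.round(4),"-> gauge origin y",(p[1]-yg*np.cos(.135)).round(4))
im=cv2.imread("pics/w2.png"); g=cv2.GaussianBlur(im.max(2),(0,0),.7).astype(int)
# plate left edge below ring1 & front edge, bright table/plate transitions
L=[(np.argmin(np.diff(g[v,215:245]))+215.5,v) for v in range(238,258)]
print(L[::5])
# rail (bright) centre per row
b=[(330+np.average(np.arange(25),weights=np.clip(g[v,330:355]-125,0,None)+1e-6),v) for v in range(225,255,3)]
q=cast(w,b,.02);print(b[0],b[-1],"rail yaw",np.degrees(-np.arctan(np.polyfit(q[:,1],q[:,0],1)[0])))
E
```

```text
[0.5596 0.2258 0.089 ] -> gauge origin y 0.1783
[0.5641 0.1902 0.081 ] -> gauge origin y 0.1783
[0.5688 0.1548 0.073 ] -> gauge origin y 0.1786
[0.5728 0.1192 0.065 ] -> gauge origin y 0.1787
[0.5567 0.2348 0.027 ] -> gauge origin y 0.1753
[0.5622 0.1984 0.027 ] -> gauge origin y 0.1746
[0.5668 0.1618 0.027 ] -> gauge origin y 0.1737
[0.5715 0.1256 0.027 ] -> gauge origin y 0.1732
[0.5532 0.262  0.012 ] -> gauge origin y 0.1778
[(np.float64(229.5), 238), (np.float64(230.5), 243), (np.float64(230.5), 248), (np.float64(230.5), 253)]
(np.float64(337.44732316721405), 225) (np.float64(337.9119172749604), 252) rail yaw 10.244589029782214
```

```bash
cat >> h.py <<'E'
def move(o,P,yawdeg): # shift & turn units for tool pointing down, tool z at yawdeg
    T=R.from_rotvec(o['orientation']); a=np.radians(yawdeg)
    z=np.array([np.cos(a),np.sin(a),0]);x=np.array([0,0,-1.]);M=R.from_matrix(np.c_[x,np.cross(z,x),z])
    return tool(o,P).round(4),(np.degrees((T.inv()*M).as_rotvec())/5).round(3)
E
python3 - <<'E'
from bench import r
from h import *
import pickle
o,w=pickle.load(open("w1.pkl","rb")); print(cast(w,[[229,206],[239,352]],.0438))
o,w=pickle.load(open("w2.pkl","rb")); print(cast(w,[[23,10],[38,196]],.0438))
o=r.get_obs()
print(move(o,[.3545,.335,.13],-90.),move(o,[.3545,.335,.023],-90.))
E
```

```text
[[0.35511997 0.36381287 0.0438    ]
 [0.35708501 0.20915673 0.0438    ]]
[[0.35576699 0.36415333 0.0438    ]
 [0.35771829 0.21367015 0.0438    ]]
(array([ 0.031 , -0.2052, -0.1329]), array([1.333, 0.005, 0.018])) (array([ 0.138, -0.205, -0.133]), array([1.333, 0.005, 0.018]))
```

carry_out(targets=[0.05, 0.03, -0.204, -0.133, 1.2, 0, 0, 0.05, 0.03, -0.204, -0.133, 1.2, 0, 0, 0.05, 0.03, -0.204, -0.133, 1.2, 0, 0, 0.05, 0.03, -0.204, -0.133, 1.2, 0, 0, 0.05, 0.03, -0.204, -0.133, 1.2, 0, 0, 0.05, 0.03, -0.204, -0.133, 1.2, 0, 0, 0.05, 0.07, -0.204, -0.133, 1.2, 0, 0, 0.05, 0.11, -0.204, -0.133, 1.2, 0, 0, 0.05, 0.138, -0.204, -0.133, 1.2, 0, 0, 0.05, 0.138, -0.204, -0.133, 1.2, 0, 0, 0.05, 0.138, -0.204, -0.133, 1.2, 0, 0])

```text
clock: 3.58
tcp_pos: [0.3568, 0.3352, 0.0239]
orientation: [1.202, 1.214, -1.202]
contact_force: [0.1, 0.4, -0.8]
grip_width: 0.0497
```

```bash
python3 - <<'E'
from bench import r
from h import *
o=r.get_obs();print(o['tcp_pos'],o['contact_force'],o['clock'],move(o,[.3555,.335,.023],-89.3))
cv2.imwrite("pics/w3.png",r.grab_frame("wrist"))
E
```

```text
[0.35677858 0.33516774 0.02393708] [ 0.13746759  0.42486199 -0.80046297] 3.575 (array([ 0.0009, -0.0013,  0.0002]), array([-0.023, -0.003,  0.004]))
```

View pics/w3.png

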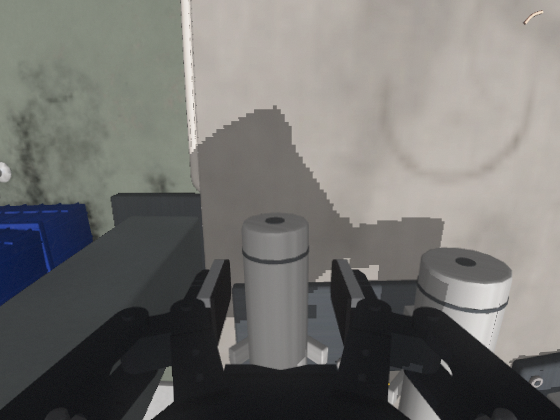

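The pin at columns 243–309 lies well between the pads at columns 228 and 333. I'll close on it and lift.

carry_out(targets=[0.0, 0, -0.001, 0, 0, 0, 0, 0.0, 0, -0.001, 0, 0, 0, 0, 0.0, 0, -0.001, 0, 0, 0, 0, 0.0, 0, -0.001, 0, 0, 0, 0, 0.0, 0, -0.001, 0, 0, 0, 0, 0.0, -0.02, -0.001, 0, 0, 0, 0, 0.0, -0.06, -0.001, 0, 0, 0, 0, 0.0, -0.1, -0.001, 0, 0, 0, 0, 0.0, -0.1, -0.001, 0, 0, 0, 0], squeeze=100)

```text
clock: 4.75
tcp_pos: [0.3571, 0.337, 0.1268]
orientation: [1.207, 1.216, -1.196]
contact_force: [0.1, 1.5, -1.6]
grip_width: 0.0254
```

```bash
python3 - <<'E'
from bench import r
from h import *
o=r.get_obs();print(o['tcp_pos'],o['contact_force'],o['moment'],o['grip_width'],o['clock'])
s=r.grab_frame("scene");cv2.imwrite("pics/s4.png",s[150:400,150:450])
a=np.radians(7.9);G=R.from_euler('z',a)
for yg in(.06+.0825+.048+.03,):
  P=np.array([.5645,.178,0])+G.apply([0,yg,0]);P[2]=.124;print(P,move(o,P,-82.1))
E
```

```text
[0.35705942 0.33696152 0.12678136] [ 0.08180198  1.48693518 -1.62377622] [ 0.12056468 -0.00286928  0.02746962] 0.025424536832457493 4.75
[0.53419348 0.39640734 0.124     ] (array([ 0.0037,  0.1777, -0.0575]), array([-1.457, -0.066, -0.044]))
```

View pics/s4.png

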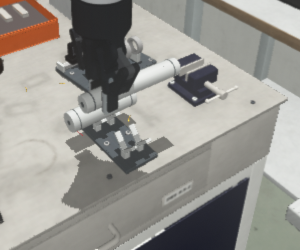

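The pin is in the gripper, clear of the rest, and the other pin is still in place. The width reads 25.4 mm against the expected 28, and the lift force of about 1.7 N fits the pin's weight. Next I'll stage it in front of the gauge.

carry_out(targets=[0.0, 0.003, 0.178, -0.057, -1.45, -0.06, -0.04, 0.0, 0.003, 0.178, -0.057, -1.45, -0.06, -0.04, 0.0, 0.003, 0.178, -0.057, -1.45, -0.06, -0.04, 0.0, 0.003, 0.178, -0.057, -1.45, -0.06, -0.04, 0.0, 0.003, 0.178, -0.057, -1.45, -0.06, -0.04, 0.0, 0.04, 0.178, -0.057, -1.45, -0.06, -0.04, 0.0, 0.08, 0.178, -0.057, -1.45, -0.06, -0.04, 0.0, 0.0965, 0.178, -0.057, -1.45, -0.06, -0.04, 0.0, 0.0965, 0.178, -0.057, -1.45, -0.06, -0.04, 0.0, 0.0965, 0.178, -0.057, -1.45, -0.06, -0.04])

```text
clock: 6.05
tcp_pos: [0.5343, 0.396, 0.0307]
orientation: [1.107, 1.271, -1.107]
contact_force: [0.4, 0.5, -1.1]
grip_width: 0.0256
```

```bash
cat > chk.py <<'E'
from bench import r
from h import *
import sys
def info(o):
    G=R.from_euler('z',np.radians(7.9)); g=G.inv().apply(o['tcp_pos']-[.5645,.178,0])
    print("clk",o['clock'],"gauge tcp",g.round(4),"F",(G.inv().apply(o['contact_force'])).round(1),"w",round(o['grip_width'],4)); return g
if __name__=="__main__":
    o=r.get_obs();g=info(o);print(move(o,o['tcp_pos'],-82.1)[1])
E
python3 - <<'E'
from chk import *
o=r.get_obs();g=info(o);print(move(o,o['tcp_pos'],-82.1)[1])
t=r.grab_frame("top");s=r.grab_frame("scene");cv2.imwrite("pics/t5.png",t);cv2.imwrite("pics/s5.png",s)
a=cv2.resize(t[110:210,190:340],None,fx=4,fy=4,interpolation=cv2.INTER_CUBIC)
b=cv2.resize(s[160:310,200:350],None,fx=2.667,fy=2.667,interpolation=cv2.INTER_CUBIC)
cv2.imwrite("pics/st5.png",np.hstack([a[:400],b[:400,:200*1]]) if 0 else a);cv2.imwrite("pics/sc5.png",cv2.resize(s[160:310,200:400],None,fx=4,fy=4,interpolation=cv2.INTER_CUBIC))
E
```

```text
clk 6.05 gauge tcp [0.     0.2201 0.0307] F [ 0.5  0.4 -1.1] w 0.0256
[-0.004  0.006 -0.   ]
```

View pics/sc5.png

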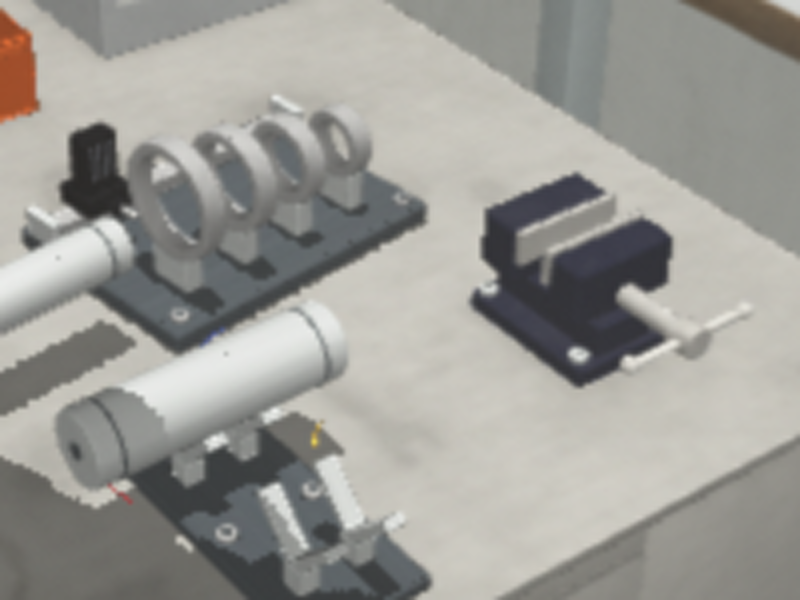

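```bash
python3 - <<'E'
from h import *
from bench import r
np.set_printoptions(linewidth=220,precision=1,suppress=True)
ci=r.camera_info("scene");top=r.camera_info("top")
G=R.from_euler('z',np.radians(7.9));W=lambda p:np.array([.5645,.178,0])+G.apply(p)
th=np.linspace(0,2*np.pi,361)
def ext(ci,yg,z,rad):
    p=proj(ci,W(np.c_[rad*np.cos(th),0*th+yg,z+rad*np.sin(th)]));return p
s=(lambda p:(p-[200,160])*4)
p=s(ext(ci,.06,.058,.031));print("ring1 face crop: u",p[:,0].min(),p[:,0].max(),"v",p[:,1].min(),p[:,1].max())
p=s(ext(ci,.06,.058,.024));print("bore1: u",p[:,0].min(),p[:,0].max(),"v",p[:,1].min(),p[:,1].max())
tip=.2201-.1305
p=s(ext(ci,tip,.0505,.014));print("tip u",p[:,0].min(),p[:,0].max(),"v",p[:,1].min(),p[:,1].max())
im=cv2.imread("pics/s5.png").max(2).astype(int)
for u in(205,210,215,220,225):
    q=[]
    for yg in np.linspace(.05,.24,400):
        e=ext(ci,yg,.0505,.014)[::12]; q.append(e)
    q=np.vstack(q);m=abs(q[:,0]-u)<.4
    print("col",u,"pred pin rows",q[m,1].min() if m.any() else None,q[m,1].max() if m.any() else None,"img from 210:",im[208:250,u])
t=cv2.imread("pics/t5.png").max(2).astype(int)
for yg in(.1,.11,.12,.13,.14):
    c=proj(top,W([0,yg,.0505]))[0];a=proj(top,W([.014,yg,.0505]))[0];b=proj(top,W([-.014,yg,.0505]))[0]
    print("top",c,"edges",a[1],b[1],int(c[1])-12,t[int(c[1])-12:int(c[1])+13,int(round(c[0]))])
print("top tip",proj(top,W([0,tip,.0505])), t[int(proj(top,W([0,tip,.0505]))[0,1]),225:260])
E
```

```text
ring1 face crop: u 122.52368653738677 206.79585095693574 v 140.5149037207093 262.8033646996621
bore1: u 131.71082227796455 196.93742948733473 v 154.53770771566212 249.192985874069
tip u 96.35162511699104 134.0919406985139 v 211.34094580461158 267.10887547755124
col 205 pred pin rows 222.5899855543934 240.23837227842066 img from 210: [196 195 196 196 194 191 191 194 182 147 137 134 145 187 197 199 210 227 231 234 236 233 231 227 218 207 195 183 168 154 139 130 125 160 197 201 201 202 200 199 198 189]
col 210 pred pin rows 220.15919824496555 237.745244519458 img from 210: [185 188 189 191 207 227 220 158 135 133 133 129 115 144 212 228 232 234 234 231 229 222 213 202 191 177 163 148 133 129 153 191 201 201 202 202 203 203 201 186 123 110]
col 215 pred pin rows 217.86569265304271 235.29051314215477 img from 210: [ 87  93 124 173 194 208 205 198 152 118 131 192 223 229 232 233 226 228 226 219 208 197 184 170 156 138 130 128 161 197 202 201 201 201 201 201 194 141 115 111 110 109]
col 220 pred pin rows 215.5090924457413 232.76896129481798 img from 210: [ 45  46  45  44  50  79 126 117 135
[... 682 characters left out ...]
43 112  85  87  88  85 104 158]
top [226.5 193. ] edges 186.95664701819257 199.10076494425795 181 [154 155 157 156 156 157 151 132 152 165 177 181 182 187 179 163 151 131  98  74  95  88  85 111 157]
top [222.  193.6] edges 187.48980671461047 199.64151239220064 181 [153 153 154 157 154 156 148 115 138 160 173 179 184 185 182 171 154 143 110  82  93  88  87 111 162]
top [217.6 194.1] edges 188.0234054434064 200.18273289926682 182 [152 153 152 156 151 153 146 146 155 167 184 186 186 187 175 159 148 129  94  72  87  82 109 158 154]
top tip [[239.8 191.4]] [176 177 174 176 177 177 181 182 181  93 193 183 183 185 171  98 165 164  62  90  86  88  88  86  91  93  41  41  53 165 157 157 161 171  63]
```

View pics/st5.png

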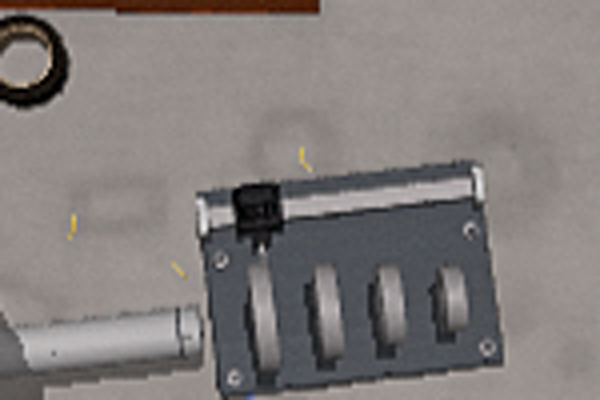

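The two views show the pin in line with the gauge. In the top crop the tip is at about (200,330) in front of ring 1 at (262,318). I'll compare ring extents in the same camera to cancel the calibration error.

```bash
python3 - <<'E'
from h import *
from bench import r
np.set_printoptions(linewidth=220,precision=1,suppress=True)
ci=r.camera_info("scene");top=r.camera_info("top")
G=R.from_euler('z',np.radians(7.9));W=lambda p:np.array([.5645,.178,0])+G.apply(p)
th=np.linspace(0,2*np.pi,361)
def sil(ci,yg,z,rad):
    return np.vstack([proj(ci,W(np.c_[rad*np.cos(th),0*th+y,z+rad*np.sin(th)])) for y in(yg-.006,yg+.006)])
t=cv2.imread("pics/t5.png").max(2).astype(int)
for yg,z,ro in((.054,.058,.031),(.018,.054,.027),(-.018,.05,.023),(-.054,.046,.019)):
    p=sil(top,yg,z,ro);i,j=p[:,1].argmin(),p[:,1].argmax()
    print("top ring rows",p[i],p[j])
    for k,c in((i,"far"),(j,"near")):
        u,v=p[k];print(c,int(v)-6,[list(t[int(v)-6:int(v)+7,int(round(u))+d]) for d in(-1,0,1)])
s=cv2.imread("pics/s5.png").max(2).astype(int)
p=sil(ci,.054,.058,.031)
print("scene ring1 u",p[:,0].min(),p[:,0].max(),"v",p[:,1].min(),p[:,1].max(), p[p[:,0].argmin()],p[p[:,1].argmin()])
u,v=p[p[:,0].argmin()];print("left",int(u)-5,s[int(v)-2:int(v)+5:2,int(u)-5:int(u)+8])
u,v=p[p[:,1].argmin()];print("top",int(v)-6,s[int(v)-6:int(v)+7,int(u)-1:int(u)+4].T)
E
```

```text
top ring rows [256.4 174.8] [254.5 202.9]
far 168 [[np.int64(38), np.int64(37), np.int64(58), np.int64(145), np.int64(199), np.int64(130), np.int64(100), np.int64(105), np.int64(101), np.int64(117), np.int64(131), np.int64(138), np.int64(147)], [np.int64(40), np.int64(39), np.int64(25), np.int64(27), np.int64(64), np.int64(115), np.int64(101), np.int64(103), np.int64(104), np.int64(121), np.int64(130), np.int64(142), np.int64(147)], [np.int64(32), np.int64(32), np.int64(40), np.int64(48), np.int64(89), np.int64(84), np.int64(84), np.int64(79), np.int64(75), np.int64(83), np.int64(103), np.int64(103), np.int64(117)]]
near 196 [[np.int64(49), np.int64(42), np.int64(40), np.int64(38), np.int64(40), np.int64(41), np.int64(63), np.int64(95), np.int64(96), np.int64(93), np.int64(89), np.int64(75), np.int64(98)], [np.int64(99), np.int64(83), np.int64(63), np.int64(59), np.int64(35), np.int64(46), np.int64(45), np.int64(45), np.int64(42), np.int64(38), np.int64(59), np.int64(72), np.int64(81)], [np.int64(142), np.int64(128), np.int64(123), np.int64(118), np.int64(111), np.int64(91), np.int64
[... 3573 characters left out ...]
int64(44), np.int64(58), np.int64(94), np.int64(83), np.int64(87)]]
scene ring1 u 230.6309216343467 256.59919240623503 v 192.88933693195327 225.70084117491552 [230.6 203.1] [241.1 192.9]
left 225 [[ 55  69  58  69 126 170 164 129 119 112 106 105 108]
 [ 56  66  52  56  95 155 149 124 121 116 114 112 124]
 [ 46  45  45  46  49  55  76 110 124 122 121 120 123]
 [ 48  50  49  47  47  47  55 103 123 126 125 123 121]]
top 186 [[195 196 195 195 194 195 194 188 191 192 177 135 124]
 [196 196 196 194 193 193 194 191 191 195 195 167 130]
 [196 197 196 195 192 193 193 191 192 198 203 194 159]
 [196 197 197 195 192 193 194 194 196 201 205 205 194]
 [197 197 197 195 192 193 194 194 194 202 206 209 207]]
```

carry_out(targets=[0, 0.0006, 0, 0.012, 0, 0, 0, 0, 0.0006, 0, 0.024, 0, 0, 0, 0, 0.0006, 0, 0.036, 0, 0, 0, 0, 0.0006, 0, 0.046, 0, 0, 0, 0, 0.0006, 0, 0.056, 0, 0, 0, 0, 0.0006, 0, 0.066, 0, 0, 0, 0, 0.0006, 0, 0.076, 0, 0, 0, 0, 0.0006, 0, 0.086, 0, 0, 0, 0, 0.0006, 0, 0.086, 0, 0, 0])

```text
clock: 7.28
tcp_pos: [0.5466, 0.3095, 0.0303]
orientation: [1.108, 1.269, -1.109]
contact_force: [0.3, 0.9, -1.5]
grip_width: 0.0253
```

```bash
python3 - <<'E'
from chk import *
o=r.get_obs();info(o);print(o['moment'])
s=r.grab_frame("scene");t=r.grab_frame("top")
a=cv2.resize(s[170:250,210:310],None,fx=5,fy=5,interpolation=cv2.INTER_CUBIC);b=cv2.resize(t[150:210,220:320],None,fx=3,fy=3,interpolation=cv2.INTER_CUBIC)
c=np.zeros((590,500,3),np.uint8);c[:400]=a;c[405:585,:300]=b;cv2.imwrite("pics/i6.png",c)
E
```

```text
clk 7.275 gauge tcp [0.0004 0.1327 0.0303] F [ 0.4  0.9 -1.5] w 0.0253
[ 0.10415495 -0.01487956  0.0019585 ]
```

View pics/i6.png

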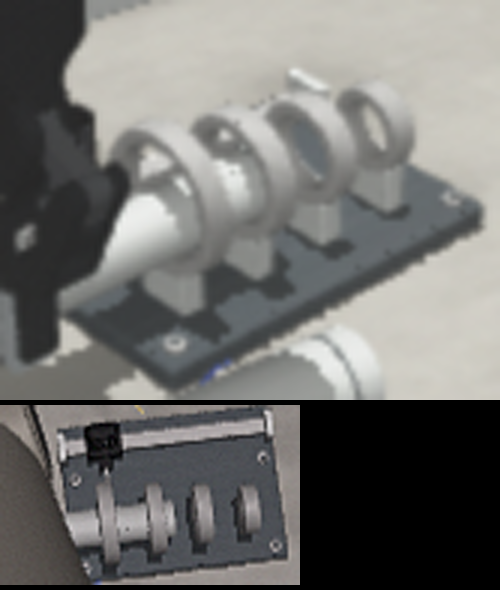

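The pin is through rings 1 and 2, its tip showing just past ring 2, with no contact force. I'll go on into ring 3 slowly.

carry_out(targets=[0, 0, -0.0004, 0.006, 0, 0, 0, 0, 0, -0.0004, 0.011, 0, 0, 0, 0, 0, -0.0004, 0.016, 0, 0, 0, 0, 0, -0.0004, 0.02, 0, 0, 0, 0, 0, -0.0004, 0.024, 0, 0, 0, 0, 0, -0.0004, 0.024, 0, 0, 0])

```text
clock: 8.12
tcp_pos: [0.5493, 0.2868, 0.0303]
orientation: [1.108, 1.27, -1.108]
contact_force: [-0.0, 0.1, -2.1]
grip_width: 0.0253
```

```bash
python3 chk.py
```

```text
clk 8.125 gauge tcp [-1.000e-04  1.098e-01  3.030e-02] F [-0.   0.1 -2.1] w 0.0253
[-0.013 -0.    -0.006]
```

carry_out(targets=[0, 0, 0, 0.006, 0, 0, 0, 0, 0, 0, 0.012, 0, 0, 0, 0, 0, 0, 0.018, 0, 0, 0, 0, 0, 0, 0.022, 0, 0, 0, 0, 0, 0, 0.022, 0, 0, 0])

```text
clock: 8.75
tcp_pos: [0.5525, 0.2645, 0.0304]
orientation: [1.109, 1.27, -1.108]
contact_force: [0.7, -0.7, -2.1]
grip_width: 0.0254
```

```bash
python3 chk.py
```

```text
clk 8.75 gauge tcp [-0.      0.0873  0.0304] F [ 0.6 -0.8 -2.1] w 0.0254
[-0.021  0.002 -0.007]
```

carry_out(targets=[0, 0, 0, 0.0015, 0, 0, 0, 0, 0, 0, 0.003, 0, 0, 0, 0, 0, 0, 0.0045, 0, 0, 0, 0, 0, 0, 0.0045, 0, 0, 0])

```text
clock: 9.25
tcp_pos: [0.553, 0.2599, 0.0303]
orientation: [1.109, 1.27, -1.108]
contact_force: [0.8, -0.2, -2.3]
grip_width: 0.0254
```

```bash
python3 chk.py
```

```text
clk 9.25 gauge tcp [-0.0001  0.0827  0.0303] F [ 0.8 -0.3 -2.3] w 0.0254
[-0.023  0.002 -0.005]
```

carry_out(targets=[0, 0, 0, 0.001, 0, 0, 0, 0, 0, 0, 0.002, 0, 0, 0, 0, 0, 0, 0.003, 0, 0, 0, 0, 0, 0, 0.003, 0, 0, 0])

```text
clock: 9.75
tcp_pos: [0.553, 0.2592, 0.0305]
orientation: [1.109, 1.272, -1.106]
contact_force: [-0.2, 5.8, -1.1]
grip_width: 0.0251
```

```bash
python3 chk.py
```

```text
clk 9.75 gauge tcp [-0.0002  0.082   0.0305] F [ 0.6  5.7 -1.1] w 0.0251
[-0.003 -0.026 -0.008]
```

The pin meets ring 4's face at the expected spot, with 5.7 N axial force. I'll lower it, release and rise.

carry_out(targets=[0, 0.001, 0, 0.0005, 0, 0, 0, 0, 0.002, 0, 0.0005, 0, 0, 0, 0, 0.002, 0, 0.0005, 0, 0, 0, 0.045, 0.002, 0, 0, 0, 0, 0, 0.045, 0.002, 0, 0, 0, 0, 0, 0.045, 0.002, 0, 0, 0, 0, 0, 0.045, 0.002, 0, 0, 0, 0, 0, 0.045, -0.03, 0, 0, 0, 0, 0, 0.045, -0.07, 0, 0, 0, 0, 0, 0.045, -0.11, 0, 0, 0, 0, 0, 0.045, -0.11, 0, 0, 0, 0, 0])

```text
clock: 11.12
tcp_pos: [0.5552, 0.2597, 0.1439]
orientation: [1.114, 1.27, -1.101]
contact_force: [-0.2, 0.7, 0.9]
grip_width: 0.0449
```

```bash
python3 - <<'E'
from chk import *
o=r.get_obs();info(o)
s=r.grab_frame("scene");t=r.grab_frame("top");w=r.camera_info("wrist");im=r.grab_frame("wrist")
cv2.imwrite("pics/w7.png",im);import pickle;pickle.dump((o,w),open("w7.pkl","wb"))
a=cv2.resize(s[170:250,210:310],None,fx=5,fy=5,interpolation=cv2.INTER_CUBIC)
c=np.zeros((600,800,3),np.uint8);c[:400,:500]=a;c[0:420,500:]=im[:,130:430];c[420:600,:300]=cv2.resize(t[150:210,220:320],None,fx=3,fy=3);cv2.imwrite("pics/i7.png",c)
E
```

```text
clk 11.125 gauge tcp [0.002  0.0822 0.1439] F [-0.2  0.7  0.9] w 0.0449
```

View pics/i7.png

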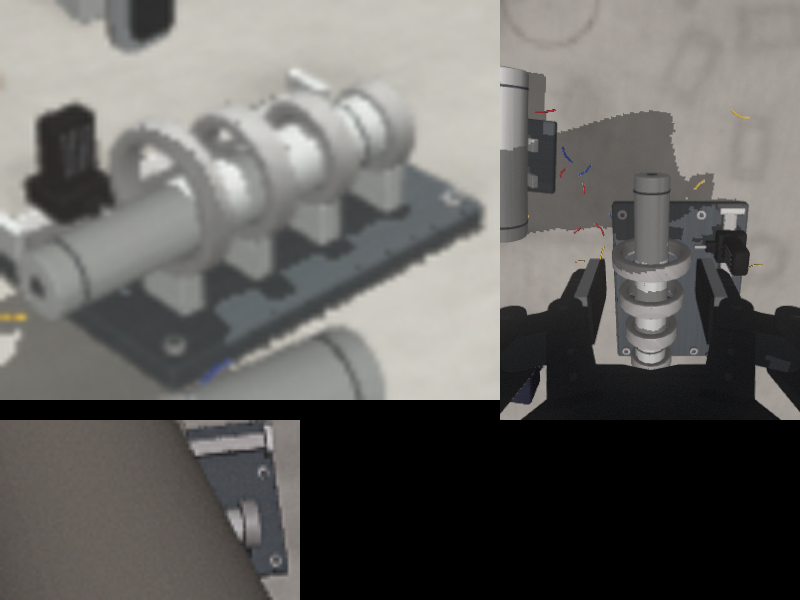

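The pin lies in the rings against ring 4. In the composite its rear end is at (652,174) and the knob at (735,250). I'll check its coordinates and plan the pointer push.

```bash
python3 - <<'E'
from chk import *
import pickle
G=R.from_euler('z',np.radians(7.9));gi=lambda p:G.inv().apply(p-np.array([.5645,.178,0])).round(4)
o,w=pickle.load(open("w7.pkl","rb"));im=cv2.imread("pics/w7.png")
print("rear end top / mid", gi(cast(w,[[282,173]],.062)),gi(cast(w,[[282,180]],.048)))
o2,w2=pickle.load(open("w2.pkl","rb"))
print("knob top face w2",gi(cast(w2,[[334,212],[354,212],[344,202],[344,221]],.063)))
m=(im.max(2)<45)[200:300,340:400].astype(np.uint8);print("knob bbox w7",cv2.boundingRect(m))
o=r.get_obs()
for yg,z in((.115,.144),(.115,.042),(-.032,.042)):
    print(move(o,np.array([.5645,.178,0])+G.apply([.070,yg,z]),-82.1))
E
```

```text
rear end top / mid [[0.0005 0.1199 0.062 ]] [[0.0006 0.1122 0.048 ]]
knob top face w2 [[0.0586 0.0487 0.063 ]
 [0.0747 0.0483 0.063 ]
 [0.0664 0.0568 0.063 ]
 [0.067  0.0409 0.063 ]]
knob bbox w7 (0, 30, 39, 70)
(array([-0.0043,  0.071 , -0.0333]), array([-0.002, -0.021,  0.006]))
(array([ 0.0977,  0.071 , -0.0331]), array([-0.002, -0.021,  0.006]))
(array([0.0975, 0.071 , 0.1139]), array([-0.002, -0.021,  0.006]))
```

carry_out(targets=[0, -0.004, 0.071, -0.033, 0, 0, 0, 0, -0.004, 0.071, -0.033, 0, 0, 0, 0, -0.004, 0.071, -0.033, 0, 0, 0, 0, -0.004, 0.071, -0.033, 0, 0, 0, 0, 0.04, 0.071, -0.033, 0, 0, 0, 0, 0.08, 0.071, -0.033, 0, 0, 0, 0, 0.0975, 0.071, -0.033, 0, 0, 0, 0, 0.0975, 0.071, -0.02, 0, 0, 0, 0, 0.0975, 0.071, -0.01, 0, 0, 0, 0, 0.0975, 0.071, 0, 0, 0, 0, 0, 0.0975, 0.071, 0.007, 0, 0, 0, 0, 0.0975, 0.071, 0.007, 0, 0, 0], squeeze=40)

```text
clock: 12.78
tcp_pos: [0.624, 0.2608, 0.0427]
orientation: [1.109, 1.272, -1.107]
contact_force: [-0.4, -0.3, -0.1]
grip_width: -0.0002
```

```bash
python3 chk.py
```

```text
clk 12.775 gauge tcp [0.0704 0.0739 0.0427] F [-0.5 -0.3 -0.1] w -0.0002
[-0.018 -0.021 -0.001]
```

carry_out(targets=[0, 0, 0, 0.01, 0, 0, 0, 0, 0, 0, 0.02, 0, 0, 0, 0, 0, 0, 0.03, 0, 0, 0, 0, 0, 0, 0.04, 0, 0, 0, 0, 0, 0, 0.05, 0, 0, 0, 0, 0, 0, 0.06, 0, 0, 0, 0, 0, 0, 0.07, 0, 0, 0, 0, 0, 0, 0.08, 0, 0, 0, 0, 0, 0, 0.09, 0, 0, 0, 0, 0, 0, 0.098, 0, 0, 0, 0, 0, 0, 0.098, 0, 0, 0])

```text
clock: 14.15
tcp_pos: [0.6376, 0.1622, 0.0425]
orientation: [1.11, 1.271, -1.109]
contact_force: [-0.2, 0.9, -0.4]
grip_width: -0.0003
```

```bash
python3 - <<'E'
from chk import *
o=r.get_obs();info(o)
t=r.grab_frame("top");s=r.grab_frame("scene")
c=np.hstack([cv2.resize(s[160:260,210:310],None,fx=4,fy=4,interpolation=cv2.INTER_CUBIC),cv2.resize(t[130:230,220:320],None,fx=4,fy=4,interpolation=cv2.INTER_CUBIC)]);cv2.imwrite("pics/i8.png",c)
E
```

```text
clk 14.15 gauge tcp [ 0.0702 -0.0257  0.0425] F [-0.1  0.9 -0.4] w -0.0003
```

carry_out(targets=[0, 0, 0, 0.0065, 0, 0, 0, 0, 0, 0, 0.0065, 0, 0, 0, 0, 0, 0, 0.0065, 0, 0, 0, 0, 0, 0, -0.015, 0, 0, 0, 0, 0, 0, -0.015, 0, 0, 0, 0, -0.04, 0, -0.015, 0, 0, 0, 0, -0.1, 0, -0.015, 0, 0, 0, 0, -0.11, 0, -0.06, 0, 0, 0, 0, -0.11, 0, -0.1, 0, 0, 0, 0, -0.11, 0, -0.1, 0, 0, 0, 0, -0.11, 0, -0.1, 0, 0, 0])

```text
clock: 15.62
tcp_pos: [0.6238, 0.2619, 0.1524]
orientation: [1.108, 1.271, -1.108]
contact_force: [0.1, -0.1, 0.6]
grip_width: -0.0001
```

```bash
python3 - <<'E'
from chk import *
import pickle
G=R.from_euler('z',np.radians(7.9));gi=lambda p:G.inv().apply(p-np.array([.5645,.178,0])).round(4);W=lambda p:np.array([.5645,.178,0])+G.apply(p)
o=r.get_obs();info(o)
w=r.camera_info("wrist");im=r.grab_frame("wrist");cv2.imwrite("pics/w9.png",im);pickle.dump((o,w),open("w9.pkl","wb"))
t=r.grab_frame("top");tc=r.camera_info("top");s=r.grab_frame("scene");sc=r.camera_info("scene");cv2.imwrite("pics/t9.png",t);cv2.imwrite("pics/s9.png",s)
for n,c,I in(("wrist",w,im),("top",tc,t),("scene",sc,s)):
    # dark knob: box in image around the rail
    q=proj(c,W(np.array([[x,y,z] for x in(.055,.085) for y in(-.085,.085) for z in(.03,.065)])))
    a=np.clip(q.min(0).astype(int),0,None);b=q.max(0).astype(int)
    m=(I.max(2)<40).astype(np.uint8)[a[1]:b[1],a[0]:b[0]]
    N,_,st,cen=cv2.connectedComponentsWithStats(m)
    for k in range(1,N):
        if st[k,4]>15: print(n,st[k][:5]+[a[0],a[1],0,0,0],"->",gi(cast(c,[cen[k]+a],.055)))
    print(n,"pred knob if y=-.054",proj(c,W([.07,-.054,.05])))
E
```

```text
clk 15.625 gauge tcp [0.0703 0.0749 0.1524] F [ 0.1 -0.1  0.6] w -0.0001
wrist [ 260  258   40  123 3515] -> [[ 0.0687 -0.0369  0.055 ]]
wrist [260 268   5   9  41] -> [[0.054  0.0252 0.055 ]]
wrist pred knob if y=-.054 [[280.79119798 343.89184453]]
top pred knob if y=-.054 [[298.40442469 154.04941354]]
scene pred knob if y=-.054 [[261.51959457 180.55583511]]
```

carry_out(targets=[0, -0.06, -0.05, -0.1, 0, 0, 0, 0, -0.08, -0.15, -0.2, 0, 0, 0, 0, -0.08, -0.2, -0.2, 0, 0, 0, 0, -0.08, -0.2, -0.2, 0, 0, 0, 0, -0.08, -0.2, -0.2, 0, 0, 0, 0, -0.08, -0.2, -0.2, 0, 0, 0, 0, -0.08, -0.2, -0.2, 0, 0, 0, 0, -0.08, -0.2, -0.2, 0, 0, 0])

```text
clock: 16.77
tcp_pos: [0.4011, 0.4303, 0.2324]
orientation: [1.113, 1.267, -1.112]
contact_force: [0.8, 0.7, 0.2]
grip_width: -0.0002
```

```bash
python3 - <<'E'
from chk import *
np.set_printoptions(linewidth=220,precision=1,suppress=True)
G=R.from_euler('z',np.radians(7.9));gi=lambda p:G.inv().apply(p-np.array([.5645,.178,0])).round(4);W=lambda p:np.array([.5645,.178,0])+G.apply(p)
o=r.get_obs();info(o)
def knob(n,I,c,zz=.055):
    q=proj(c,W(np.array([[x,y,z] for x in(.06,.08) for y in(-.08,.085) for z in(.035,.063)])))
    a=np.clip(q.min(0).astype(int),0,None);b=q.max(0).astype(int)
    m=(I.max(2)<55).astype(np.uint8)[a[1]:b[1],a[0]:b[0]]
    N,_,st,cen=cv2.connectedComponentsWithStats(m)
    for k in range(1,N):
        if st[k,4]>15: print(n,st[k],a,"->",gi(cast(c,[cen[k]+a],zz)))
    print(n,"pred",proj(c,W([.07,-.054,zz])))
for n in("top","scene"):
    c=r.camera_info(n); knob(n+" before",cv2.imread(f"pics/{n}0.png"),c); I=r.grab_frame(n); cv2.imwrite(f"pics/{n}10.png",I); knob(n+" now",I,c)
    if n=="top":
        d=cv2.absdiff(I,cv2.imread("pics/top0.png")).max(2)[225:262,180:275]; print("thick pin region diff",d.mean(),(d>40).sum())
        v=I.max(2)
        for yg in(.08,.1,.115,.12,.125): p=proj(c,W([0,yg,.048]))[0];print(yg,p,v[int(round(p[1])),int(round(p[0]))])
E
```

```text
clk 16.775 gauge tcp [-0.1  0.3  0.2] F [0.9 0.5 0.2] w -0.0002
top before [ 11  10  15  10 118] [237 146] -> [[0.1 0.  0.1]]
top before [53 14 15  2 17] [237 146] -> [[ 0.1 -0.   0.1]]
top before [34 16 16  3 19] [237 146] -> [[ 0.1 -0.   0.1]]
top before pred [[298.6 153.5]]
top now [ 53   4  14  16 170] [237 146] -> [[ 0.1 -0.   0.1]]
top now [34 16 16  3 18] [237 146] -> [[ 0.1 -0.   0.1]]
top now pred [[298.6 153.5]]
thick pin region diff 8.326315789473684 0
0.08 [244.1 191.1] 178
0.1 [235.3 192.1] 178
0.115 [228.8 192.9] 178
0.12 [226.6 193.2] 143
0.125 [224.4 193.5] 144
scene before [ 12  23  16  20 184] [204 169] -> [[0.  0.1 0.1]]
scene before pred [[261.5 178.5]]
scene now [51  7 12 15 80] [204 169] -> [[ 0.1 -0.   0.1]]
scene now pred [[261.5 178.5]]
```

```bash
python3 - <<'E'
from chk import *
G=R.from_euler('z',np.radians(7.9));gi=lambda p:G.inv().apply(p-np.array([.5645,.178,0])).round(4)
c=r.camera_info("top");I=cv2.imread("pics/top10.png").max(2);print(I[146:164,286:308])
m=np.argwhere(I[146:164,286:308]<50)[:,::-1]+[286,146]
print(gi(cast(c,[m.mean(0)],.055)),gi(cast(c,[np.median(m,0)],.05)))
c=r.camera_info("scene");I=cv2.imread("pics/scene10.png").max(2);print(I[172:194,252:274])
v=cv2.imread("pics/top10.png").max(2);print("tongue/rows",v[164:178,286:312])
E
```

```text
[[145 141 140 144 144 141 143 142 144 142 140 139 142 140 139 136 133 135
  133 127 129 133]
 [145 146 142 142 142 142 144 142 140 142 139 141 141 139 137 133 135 133
  132 132 131 133]
 [147 145 143 144 141 146 143 143 146 141 140 140 141 142 142 138 134 133
  138 135 134 134]
 [144 144 142 142 144 140 141 140 146 145 145 141 130 139 125 124 133 130
  130 124 126 126]
 [143 146 144 139 147 146 148 150 131 133 128 125  87  93  52  62  90  85
  108  68  83  80]
 [138 135 129 134 136 133 135 133  56  23   6   3  11  19   4  12   7  27
   81  79  82  73]
 [ 91 105  75  90  95  36  36   4   9  21  23  30  27  32  26  29  23  44
   84  80  76  66]
 [ 73  81  78  80  83   0  35  16  11  35  35  36  32  40  36  36  29  47
   81  77  71  54]
 [ 76  78  81  85  72   0  35  11  18  47  39  42  40  37  34  35  32  40
  118 110 114 105]
 [ 78  77  73  76  47   0  11   9   4  44  40  35  34  28  25  24   7  79
  190 178 177 169]
 [106 109 109 118 117   3   3   1  10   8  14   6  32   3  21  14  11  88
  181 165 169 167]
 [171 172 174 183 182  14   6  15  17   0  26  22  56  19  15  19   8  64
  1
[... 3516 characters left out ...]
82  84  81
   81  79  82  80  83  75  76  64]
 [ 83  83  84  84  83  85  85  78  85  83  80  82  84  80  84  79  79  83
   83  78  80  86  79  85  83  54]
 [ 83  82  85  84  81  81  85  79  82  83  83  84  81  83  80  85  82  80
   82  82  84  81  83  83  82  77]
 [ 83  85  80  84  88  84  84  84  81  85  82  84  85  84  79  81  80  82
   79  80  82  79  78  80  79  84]
 [ 81  79  80  82  83  82  83  85  81  82  82  82  80  83  81  72  79  79
   81  81  79  83  81  80  77  82]
 [ 87  83  91  82  81  79  82  82  81  82  85  84  82  80  84  69  82  82
   83  80  80  80  81  82  79  77]
 [113 114 113  96  82  80  83  82  81  82  84  81  79  63 100 115 107 111
  110  82  77  80  79  81  79  79]]
```

```bash
python3 - <<'E'
from chk import *
G=R.from_euler('z',np.radians(7.9));gi=lambda p:G.inv().apply(p-np.array([.5645,.178,0])).round(4)
c=r.camera_info("top")
for z in(.025,.033,.04): print("tongue",z,gi(cast(c,[[298.8,168]],z)))
print("knob -y top edge (want -.065)",gi(cast(c,[[303.3,153]],.063)),"+y top edge",gi(cast(c,[[294.2,153]],.063)))
v=cv2.imread("pics/top10.png").max(2);print(v[178:194:3,292:316])
# same features at start: knob y from top0
I=cv2.imread("pics/top0.png").max(2);print(I[156:178:2,244:270])
E
```

```text
tongue 0.025 [[ 0.0429 -0.0537  0.025 ]]
tongue 0.033 [[ 0.0411 -0.0526  0.033 ]]
tongue 0.04 [[ 0.0396 -0.0517  0.04  ]]
knob -y top edge (want -.065) [[ 0.0678 -0.0636  0.063 ]] +y top edge [[ 0.0702 -0.0431  0.063 ]]
[[ 81  77  73  76  82  78  80  46  86 125 121 122 123 103  77  84  78  81
   81  76  71 147 145 139]
 [143 150 148  88 158 152 156 157  89 124 146 140 146 155  91  77  80  82
   79  83  79  93 152 146]
 [176 175 173 116 131 183 173 174 175  83 177 165 165 165 117  77  83  81
   83  81  80  72 151 142]
 [175 171 126 136 113 170 164 164 165  56 133 130 129 134 135  73  78  80
   79  83  78  76  85 144]
 [128 125 123 116  57 118 107 103 100  51 106 107 104 104 106  83  85  82
   84  87  82  87  78 148]
 [ 37  42  41  46  40  43  43  40  41  42  38  40  87  84  84  84  84  79
   84  80  82  80  74 105]]
[[132 122 126 131 125 125  52  26  32   9   2  10  10  13  25  27  73  75
   76  78  76  74  70  74  72  76]
 [ 71  72  78  76   0   7  21  26  32  29  36  31  36  36  14  26  77  75
   63  71  74  75  77  87 108 100]
 [ 67  64  74  83  10  11  27  40  38  32  35  29   7  
[... 226 characters left out ...]
32  48 140
   83  74  53  46  36  39  43  49]
 [137  84  73  57  55  17  35  34  31  38  34  27  23  20   7   6  19  86
   76  75  76  75  77  78  74  77]
 [ 75  76  77  74  78  17  16  24  32  25  34  26  38  24  60  61  56  80
   76  81  76  79  80  78  75  83]
 [ 76  76  80  77  81  52  52  88  90  22  21  51  25  31  90  80  79  79
   78  75  80  79  77  80  80  75]
 [ 86  86  77  78  79  76  79  79  75  37  66 176  60  79  80  77  77  75
   76  75  79  74  72  76  76  78]
 [103  69 135  69  73  75  77  74  73  77  69  89  91  76  78  76  79  79
   77  79  78  79  78  75  81  81]
 [146 161  81  72  81  82  71  76  86  95  91  89  96  65  79  83  78  79
   80  78  80  78  78  80  73  85]]
```

```bash
python3 -c "
from bench import r
o=r.get_obs();print(o['clock'],abs(o['qvel']).max());print(r.hand_in())"
```

```text
16.875 0.006005000006648346
the job is handed in; nothing more can be done
None
```

The thin pin, which was in the nearer support, is graded and the job is handed in at about 17 s. It passed the first three rings and stopped at ring 4, the 24 mm one. I lowered and released it there, then slid the pointer to that ring with the closed fingers.

**Last checks:**
- **Pin:** it met ring 4 with 5.7 N axial force. Its rear end measured about 117 mm along the gauge against 117 expected, and it lay about 0.5 mm off the ring axis.
- **Pointer:** the knob's middle came out at about -53.4 mm and the tongue at about -52.7 mm, against -54 mm. That puts the pointer at about 0.127.
- **Other pin:** the thick pin's part of the top picture is unchanged from the start.
- **Arm:** it was parked clear, with force readings near zero.

**Checks that disagreed:**
- The grip width read 25.4 mm on the 28 mm pin, and I didn't find out why.
- My first reading of the ring tops for the gauge position was wrong. I had taken the bottom edges for tops, and corrected it before inserting the pin.
- Some knob-mask estimates included its shadow and read up to about 5 mm off, so I used the knob's edges and the tongue instead.
- I had viewed all 12 pictures by then, so the final pointer check is from pixel values only, not a viewed picture.

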